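# Shift the rocking mixer into third speed

### The arm

A 6-joint arm with a two-finger parallel gripper is mounted at the origin on the work surface. World frame = base frame: x ahead of the robot, y to its left, z up, the work surface at z = 0. Lengths are in m, angles in degrees, forces in N, time in s.
With the tool pointing down it reaches from about 0.25 to 0.725 m from the base axis. Payload 9.7 kg.
Tool frame: the origin (TCP) lies midway between the tips of the shut fingers; the grasp point (between the pads) lies bot.hold_point_z behind it (bot.hold_point_z is the distance from the TCP to the grasp point, in m); z points along the fingers, y is the line along which they close (so a half turn about z gives the same grasp; the last joint's range is limited). The gripper opens to 85 mm and grips with 20 to 120 N. Pads are 22 mm wide; open, the fingers measure 114 mm over their backs; the gripper's body (76 mm by 85 mm) begins 54 mm behind the grasp point. The pads swing forward as they close: fully open they stand 13 mm farther back than shut.
Start: joints at [0, 4.979, 10.078, 95.1, 0, 90], TCP at [0.55, -0, 0.231] pointing down, gripper open.
Joint ranges: [-179.16, 179.16], [-48.56, 103.87], [-65.8, 70.77], [-126.05, 130.52], [-82.76, 87.17], [-180, 180]. Speed limits (degrees/s): [127.2, 127.2, 147.25, 180, 180, 180].

### API

Orientations are given as [roll, pitch, yaw] about the fixed x, y, z axes, in that order (R = Rz(yaw) Ry(pitch) Rx(roll)).
In Python, from workcell import bot, camera, camera_model, ticket gives the robot as it stands.
- The arm moves only by the tool send_rows, never from a script. Its argument "targets" is text: rows parted by semicolons, each of 5 numbers parted by spaces: the shift along the tool's x, y, z in mm, then the turn about the tool's z in degrees, then the closure in counts, from 0 (fully open) to 255 (shut). A call has 1 to 20 rows; each row is the pose to reach, as a shift and turn from the pose commanded when the call began, along the tool's axes at that moment; what a row does not reach only later rows make up. A row lasts 1/8 s, in which the tool goes at most 62.5 mm and 10.7 degrees, less where a joint would pass 70% of its speed; a pose out of reach is approached as far as the arm can. A call with a gripper value outside its range is refused whole. The fingers move at their own pace and stop on an object; "newtons" is the grip in N (left out, the last holds). Time passes only in rows, so rows that repeat a pose let the fingers close. It gives the time, the measured TCP pose, the force, the opening and the grip force at its end, in the units of the state.
- bot.get_obs(): the state, without advancing time (a new reading comes with each control period).
- camera(name): name is "scene" or "side" or "wrist"; returns the picture (384x512x3 uint8, blue, green, red); there is no depth.
- camera_model(name): a dict with "K" (3x3 intrinsics, pixels), "pose" (4x4, takes a point from camera to world coordinates); the wrist camera has in their place "T_tool_cam" (4x4, takes a point from camera to tool coordinates, whose origin is the TCP and whose axes are the flange's). Camera axes: x right, y down, z forward; pixel columns grow to the right and rows downward; lengths in m; the calibration is good to about 2 mm. A picture is of the moment at which its call begins: read the wrist's pose just before it. camera_model takes no time and is no camera call.
- ticket.job_done(): hands the job in; it is judged then, once.
The state is a dict: "time": time; "q": joint angles; "qd": joint speeds; "joint_efforts": joint torques, N m; "ee_pos": TCP position; "tcp_rot": TCP orientation; "wrist_force": force on the tool from outside, world axes, zero at the start; "torque": the same for the moment, N m; "opening": finger opening in m; "grasp_force": force on a finger pad.
Only numpy, scipy, OpenCV 4.12 (cv2) and the standard library are available. Lean on these libraries where they do the work, as an engineer would, in place of code of your own. Each camera call takes 0.05 s, during which the arm holds its last target. There are 200 camera calls.

### The job

The mixer's red-knobbed speed lever stands somewhere along the left lane of its H-shaped gate. Push it with your fingertips, without gripping it and without forcing it against the gate: along the lane to neutral, across to the right lane, then forward (away from the robot) well into the third slot, marked with three dots; do not let it run into the fourth slot. Leave everything else on the mixer and bench standing where it is.

Things in the scene. Friction and masses are not known exactly. Their poses are not given: they have to be found in the camera images.
- mixer: white and blue rocking mixer fixed to the bench: console 200 x 280 mm, top at 98 mm, control panel facing the robot; beyond it a steel platform 150 x 260 mm, top at 92 mm, from 105 to 255 mm forward of the gate's centre. Origin on the bench under the gate's centre; x points forward (away from panel and robot), y left, z up
- gate (a point): centre of the H gate, on top of its aluminium plate (104 x 96 x 6 mm, top 110 mm above the bench), axes as the mixer's. Two lanes along x at y = +24 mm (left) and -24 mm (right), 18 mm wide, end at x = +-35 mm; a cross channel 18 mm wide joins them at x = 0 (neutral). The lever's rod is stopped by the gate's edges
- slot3 (a point): forward end of the third slot (front right, three black dots on the console beside it), on top of the plate, 35 mm forward and 24 mm right of the gate's centre, axes as the mixer's. One dot marks front left, two rear left, four rear right (the fourth slot); front is away from the robot
- pivot (a point): the lever's pivot, inside the console 22 mm above the bench and 88 mm below the gate's centre, axes as the mixer's. The lever tilts about it both ways, moves stiffly (about 2 N at the knob) and stays where it is left
- knob (a point): centre of the lever's red ball knob, 32 mm in diameter, 153 mm from the pivot up the lever; 175 mm above the bench when upright. In the gate's axes it is about 40 mm left or right of centre with the rod in mid-lane, and about 50 mm forward or back (then about 162 mm above the bench) with the rod at a slot's end. Below it a black collar 18 mm wide, then the 10 mm steel rod
- lever_across (a joint): sideways tilt of the lever, rad: 0 upright, negative to the left, positive to the right; about -0.27 in the middle of the left lane and +0.27 in the middle of the right lane; the slot's edges allow about 0.04 either way
- lever_fore (a joint): fore and aft tilt of the lever, rad: 0 upright (neutral, in line with the cross channel, +-0.04), positive forward; about +0.33 at the end of the front slots and -0.33 at the end of the rear slots
- lever: the lever (rod, collar and red knob) as one part; its origin is at the pivot, its z axis runs up the rod
- tube_rack: orange microtube rack, 85 x 200 x 28 mm with some caps to 37 mm, loose on the mixer's steel platform; origin under its centre, long side along y
- deck_jar: small amber jar with yellow cap, 32 mm wide, 34 mm tall, loose on the console's top at its near left corner; origin under its centre
- tip_box: blue tip box with clear lid, 88 x 123 x 75 mm, standing left of the mixer; origin under its centre
- glass_jar: glass jar with metal cap, 68 mm wide, 85 mm tall, standing right of the mixer; origin under its centre
- carton: small white and dark blue carton, 50 x 60 x 75 mm, standing left of the mixer; origin under its centre
- yellow_tips: white rack of yellow tips, 80 x 120 x 46 mm, right side of the bench; origin under its centre
- reagent: clear bottle with white cap, 72 mm wide, 170 mm tall, right side of the bench; origin under its centre

How it is judged:
By the outcome, as a careful person would: the job done as asked, in the order asked, and still so for the second after the job is handed in, with the robot touching nothing.
It also fails if it takes over 70 s, if anything falls off the work surface, if the arm or the gripper's body presses on something with over 40 N, if the wrist force passes 120 N, or if a joint passes its speed limit or range.

## Working session

There is one attempt and no reset: what is moved stays moved. The work goes in short steps, Python scripts to look and compute and a tool call to move; the robot and the scene stay as the last step left them, time stands still between calls to the robot, and variables do not carry over. Pictures are saved under pics/ and viewed, at most 10 in all, crops included, and the job is handed in when it is done.

Besides the shell and the picture viewer there is one more tool, called by a JSON object that holds its "name" and its "arguments", one argument or row to a line. send_rows: Moves the arm, as the interface text tells. Its arguments: {"type":"object","properties":{"targets":{"type":"string"},"newtons":{"type":"number"}},"required":["targets"]}

```bash
mkdir -p pics; python3 - <<'E'
from workcell import bot,camera,camera_model
import cv2
o=bot.get_obs();print(o['time'],o['ee_pos'],o['tcp_rot'],bot.hold_point_z)
for n in("scene","side","wrist"):
    cv2.imwrite(f"pics/{n}0.png",camera(n));print(n,camera_model(n))
import numpy as np
a=cv2.imread("pics/scene0.png");b=cv2.imread("pics/side0.png")
E
```

```text
0.0 [5.49770170e-01 1.29651625e-06 2.30574963e-01] [-1.79924610e+02 -4.10053464e-04  8.99968874e+01] 0.0187
scene {'K': array([[350.86199204,   0.        , 251.83209832],
       [  0.        , 350.86199204, 183.99586146],
       [  0.        ,   0.        ,   1.        ]]), 'pose': array([[ 0.28423371,  0.55376267, -0.78266091,  1.41071242],
       [ 0.95866253, -0.152814  ,  0.24002925, -0.32364776],
       [ 0.0133177 , -0.81853209, -0.57430641,  0.70684641],
       [ 0.        ,  0.        ,  0.        ,  1.        ]])}
side {'K': array([[370.88744701,   0.        , 250.47020579],
       [  0.        , 370.88744701, 196.33241614],
       [  0.        ,   0.        ,   1.        ]]), 'pose': array([[-0.81554814, -0.41010012,  0.40828805,  0.22569569],
       [-0.57868764,  0.57961054, -0.57373534,  0.49537752],
       [-0.00135912, -0.70418003, -0.71002016,  0.80640332],
       [ 0.        ,  0.        ,  0.        ,  1.        ]])}
wrist {'K': array([[282.39592038,   0.        , 258.32209991],
       [  0.        , 282.39592038, 189.78646624],
       [  0.        ,   0.        ,   1.        ]]), 'T_tool_cam': array([[ 3.82759549e-05, -9.59048156e-01, -2.83243062e-01,
         7.26786391e-02],
       [ 9.99999973e-01, -2.84956181e-05,  2.31619526e-04,
         9.98189164e-04],
       [-2.30205466e-04, -2.83243063e-01,  9.59048129e-01,
        -1.42496027e-01],
       [ 0.00000000e+00,  0.00000000e+00,  0.00000000e+00,
         1.00000000e+00]])}
```

View pics/scene0.png

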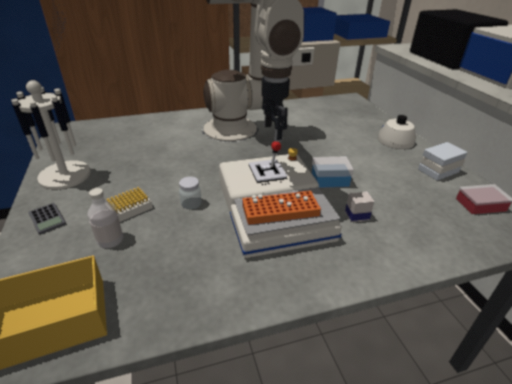

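View pics/side0.png

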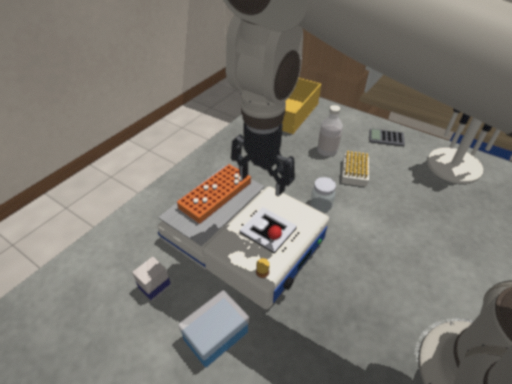

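View pics/wrist0.png

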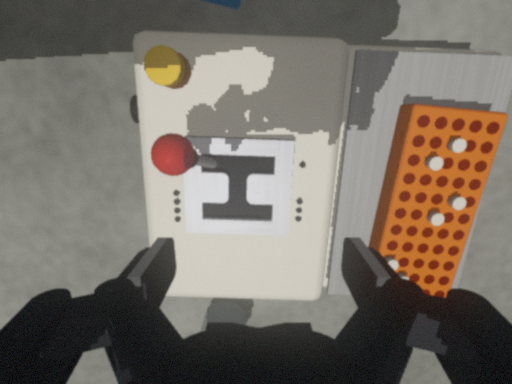

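The wrist view shows the lever in the rear-left slot: knob at about (172,155), plate corners at about (184,137), (294,137), (290,235) and (186,233), and three dots at about (299,209). I'll enlarge it to refine these.

```bash
python3 - <<'E'
import cv2
a=cv2.imread("pics/wrist0.png")[100:250,130:330]
cv2.imwrite("pics/w0c.png",cv2.resize(a,None,fx=4,fy=4,interpolation=cv2.INTER_CUBIC))
E
```

```text
(no output)
```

View pics/w0c.png

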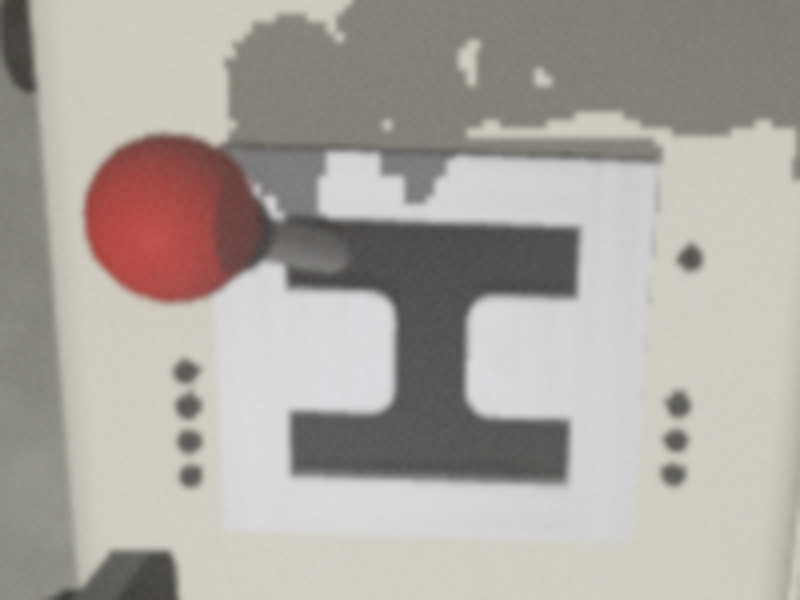

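Crop: plate corners at TR (660,157), BR (632,540) and BL (222,529). Slot corners are (581,228), (577,297), (567,482), (291,474) and (291,412). Knob centre is at (170,217).

```bash
cat > h.py <<'E'
import numpy as np
from scipy.optimize import least_squares
from scipy.spatial.transform import Rotation as Ro
from workcell import bot,camera,camera_model
def campose(o):
    T=np.eye(4);T[:3,:3]=Ro.from_euler('xyz',o['tcp_rot'],degrees=True).as_matrix();T[:3,3]=o['ee_pos']
    return T@camera_model("wrist")["T_tool_cam"]
def proj(P,K,T):
    c=(np.atleast_2d(P)-T[:3,3])@T[:3,:3]; p=c@K.T; return p[:,:2]/p[:,2:]
def g2w(m,p):
    p=np.atleast_2d(p);c,s=np.cos(m[2]),np.sin(m[2])
    return np.c_[m[0]+c*p[:,0]-s*p[:,1],m[1]+s*p[:,0]+c*p[:,1],p[:,2]]
def knob(ac,fo,L=.153):
    d=np.array([np.tan(fo),-np.tan(ac),1]);d/=np.linalg.norm(d);return np.array([0,0,.022])+L*d
def fitlever(m,uv,K,T):
    f=lambda a:(proj(g2w(m,knob(*a)),K,T)-uv).ravel()
    return least_squares(f,[0,0])
E
python3 - <<'E'
from h import *
o=bot.get_obs();T=campose(o);K=camera_model("wrist")["K"]
c=lambda a:np.array(a)/4+[130-.375,100-.375]
uv=c([(660,157),(632,540),(222,529),(581,228),(577,297),(567,482),(291,474),(291,412)])
G=np.array([(52,48),(52,-48),(-52,-48),(35,33),(35,15),(35,-33),(-35,-33),(-35,-15)])/1000
G=np.c_[G,np.full(8,.110)]
r=least_squares(lambda m:(proj(g2w(m,G),K,T)-uv).ravel(),[.5,.05,0])
m=r.x;print("gate",m,np.degrees(m[2]));print(r.fun.reshape(-1,2).round(1))
k=c([(170,217)]);r=fitlever(m,k,K,T);print("acr,fore",r.x,r.cost);print(knob(*r.x),g2w(m,knob(*r.x)))
np.save("m.npy",m)
Ks=camera_model("side");print("side knob",proj(g2w(m,knob(*r.x)),Ks["K"],Ks["pose"]))
for n in [(.065,.105,.098)]:print("jar approx",g2w(m,n))
# jar (yellow cap centre 163,67 wrist) at z .132
d=T[:3,:3]@np.linalg.inv(K)@[163,66,1];p=T[:3,3]+d*(.132-T[2,3])/d[2];print("jar",p)
E
```

```text
gate [ 0.53039687 -0.00332847 -0.03060048] -1.7532785124666104
[[-0.5  0.9]
 [ 0.2  0.1]
 [ 0.6 -0. ]
 [ 0.1 -1.2]
 [ 0.2  0.2]
 [ 0.5  0.5]
 [-0.3  0.5]
 [-0.8 -1. ]]
acr,fore [-0.28047717 -0.31378149] 5.2506581851510546e-27
[-0.0455458   0.04043248  0.16235596] [[0.48610945 0.03847859 0.16235596]]
side knob [[274.22909055 233.12076876]]
jar approx [[0.59857899 0.09963366 0.098     ]]
jar [0.47559501 0.10321947 0.132     ]
```

```bash
cat >> h.py <<'E'
def rows(*pts):
    "gate-frame points (mm) -> tool shifts mm from the present pose"
    m=np.load("m.npy");o=bot.get_obs();R=Ro.from_euler('xyz',o['tcp_rot'],degrees=True)
    print(o['time'],"yaw",o['tcp_rot'],"gate pos",pos(o))
    for p in pts: print(p,R.inv().apply(g2w(m,np.array(p)/1000)-o['ee_pos']).round(4)*1000)
def pos(o):
    m=np.load("m.npy");return (np.r_[Ro.from_euler('z',-m[2]).apply(o['ee_pos']-np.r_[m[:2],0])]*1000).round(1)
E
python3 -c "
from h import *
rows((-95,41,228),(-95,41,150))"
```

```text
0.15 yaw [-1.79943390e+02  9.56120572e-04  8.99998305e+01] gate pos [ 19.3   3.9 230.8]
(-95, 41, 228) [[  40.6 -113.1    2.9]]
(-95, 41, 150) [[  40.6 -113.1   80.9]]
```

{"name": "send_rows", "arguments": {
  "targets": "10 -25 0 1 255;20 -50 0 1.75 255;30 -80 0 1.75 255;40.6 -113 0 1.75 255;40.6 -113 0 1.75 255;40.6 -113 0 1.75 255;40.6 -113 20 1.75 255;40.6 -113 40 1.75 255;40.6 -113 60 1.75 255;40.6 -113 80 1.75 255;40.6 -113 81 1.75 255;40.6 -113 81 1.75 255",
  "newtons": 20
}}

```text
time: 1.65
ee_pos: [0.4375, 0.0405, 0.1508]
tcp_rot: [180.0, 0.0, 88.2]
wrist_force: [0.2, 1.2, 0.1]
opening: -0.0002
grasp_force: 0.0
```

```bash
python3 - <<'E'
from h import *;import cv2
rows();print(bot.get_obs()['wrist_force'],bot.get_obs()['opening'])
cv2.imwrite("pics/w1.png",camera("wrist"))
E
```

```text
1.65 yaw [1.79992934e+02 2.73596494e-04 8.82312606e+01] gate pos [-94.2  40.9 150.8]
[0.17962253 1.22110354 0.07405601] -0.00024442865520936304
```

View pics/w1.png

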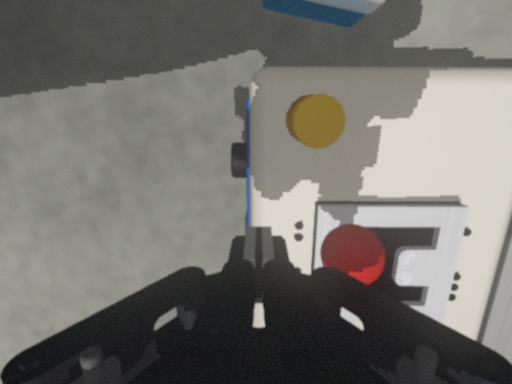

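The fingertips are shut at about (258,240). The knob is at (353,255), ahead of them and clear. Now I'll push slowly forward.

{"name": "send_rows", "arguments": {
  "targets": "0 6 0 0 255;0 12 0 0 255;0 16 0 0 255;0 20 0 0 255;0 24 0 0 255;0 28 0 0 255;0 32 0 0 255;0 36 0 0 255;0 40 0 0 255;0 44 0 0 255;0 48 0 0 255;0 52 0 0 255;0 54 0 0 255;0 54 0 0 255"
}}

```text
time: 3.45
ee_pos: [0.4911, 0.0389, 0.1502]
tcp_rot: [-180.0, 0.0, 88.2]
wrist_force: [-1.6, 0.3, 0.9]
opening: 0.0001
grasp_force: 0.8
```

```bash
cat >> h.py <<'E'
import cv2
def redc(img):
    b,g,r=[img[...,i].astype(int) for i in range(3)]
    k=((r>70)&(r>2.2*g)&(r>2.2*b)).astype(np.uint8)
    n,l,s,c=cv2.connectedComponentsWithStats(k);i=1+np.argmax(s[1:,4])
    h=cv2.convexHull(np.argwhere(l==i)[:,::-1].astype(np.float32));(x,y),rr=cv2.minEnclosingCircle(h);return np.array([x,y]),rr,s[i]
def lever(*names):
    m=np.load("m.npy")
    for n in names:
        o=bot.get_obs();im=camera(n);M=camera_model(n)
        T=campose(o) if n=="wrist" else M["pose"]
        c,r,s=redc(im);f=fitlever(m,c,M["K"],T)
        print(n,"px",c.round(1),round(r,1),"acr,fore",f.x.round(3),"knob mm",(knob(*f.x)*1000).round(1),"res",round(f.cost,2));cv2.imwrite(f"pics/{n}_{o['time']:.2f}.png",im)
    rows();print("F",o['wrist_force'].round(1))
E
python3 -c "
from h import *
lever('wrist','side','scene')"
```

```text
wrist px [315.  260.5] 23.3 acr,fore [-0.271 -0.079] knob mm [-11.6  40.8 169. ] res 0.0
side px [261.  225.2] 5.5 acr,fore [-0.289 -0.077] knob mm [-11.3  43.5 168.2] res 0.0
scene px [483. 200.] 25.3 acr,fore [-1.481  1.373] knob mm [ 62.6 139.   34.6] res 14427.94
3.6 yaw [1.79995137e+02 4.12760232e-03 8.82487259e+01] gate pos [-40.7  41.  150.2]
F [-1.  -0.3  1.3]
```

{"name": "send_rows", "arguments": {
  "targets": "0 3 0 0 255;0 6 0 0 255;0 9 0 0 255;0 11 0 0 255;0 11.5 0 0 255;0 11.5 0 0 255"
}}

```text
time: 4.35
ee_pos: [0.5025, 0.0386, 0.1502]
tcp_rot: [-180.0, 0.0, 88.2]
wrist_force: [-2.0, 0.6, 1.7]
opening: 0.0
grasp_force: 0.9
```

```bash
python3 -c "
from h import *
lever('wrist','side')
rows((-45,41,150),(-45,41,225),(0,85,225),(0,85,152))"
```

```text
wrist px [311.  261.5] 19.1 acr,fore [-0.268 -0.015] knob mm [ -2.3  40.6 169.5] res 0.0
side px [257.5 222.8] 5.4 acr,fore [-0.286 -0.008] knob mm [ -1.2  43.1 168.8] res 0.0
4.45 yaw [1.79999199e+02 1.19166979e-03 8.82477625e+01] gate pos [-29.2  41.  150.3]
F [-1.4  0.3  0.6]
4.45 yaw [1.79999199e+02 1.19166979e-03 8.82477625e+01] gate pos [-29.2  41.  150.3]
(-45, 41, 150) [[ -0.  -15.8   0.3]]
(-45, 41, 225) [[ -0.  -15.8 -74.7]]
(0, 85, 225) [[ 44.   29.2 -74.7]]
(0, 85, 152) [[44.  29.2 -1.7]]
```

{"name": "send_rows", "arguments": {
  "targets": "0 1 0 0 255;0 1 0 0 255;0 -8 0 0 255;0 -16 0 0 255;0 -16 -20 0 255;0 -16 -45 0 255;0 -16 -75 0 255;15 -5 -75 0 255;30 12 -75 0 255;46 28.5 -75 0 255;46 28.5 -75 0 255;46 28.5 -50 0 255;46 28.5 -25 0 255;46 28.5 -2 0 255;46 28.5 -1 0 255;46 28.5 -1 0 255"
}}

```text
time: 6.45
ee_pos: [0.5323, 0.0836, 0.152]
tcp_rot: [180.0, -0.0, 88.2]
wrist_force: [-0.1, -0.6, 0.7]
opening: -0.0
grasp_force: 0.0
```

```bash
python3 -c "
from h import *
lever('wrist','side')"
```

```text
wrist px [258.  315.7] 12.0 acr,fore [-0.336  0.   ] knob mm [  0.   50.4 166.4] res 0.0
side px [256.5 222. ] 2.7 acr,fore [-0.282  0.014] knob mm [  2.   42.6 168.9] res 0.0
6.55 yaw [ 1.79909026e+02 -1.62852171e-02  8.82466029e+01] gate pos [ -0.3  87.1 152.5]
F [-0.9  0.6  0.9]
```

{"name": "send_rows", "arguments": {
  "targets": "-6 0 0 0 255;-12 0 0 0 255;-16 0 0 0 255;-20 0 0 0 255;-24 0 0 0 255;-28 0 0 0 255;-32 0 0 0 255;-35 0 0 0 255;-38 0 0 0 255;-38 0 0 0 255"
}}

```text
time: 7.8
ee_pos: [0.5311, 0.0455, 0.1512]
tcp_rot: [-180.0, 0.0, 88.2]
wrist_force: [0.8, 2.1, 1.0]
opening: 0.0
grasp_force: 1.0
```

```bash
python3 -c "
from h import *
lever('side')"
```

```text
side px [265.5 213. ] 2.1 acr,fore [-0.079 -0.007] knob mm [ -1.1  12.1 174.5] res 0.0
7.85 yaw [-1.79993410e+02  1.25987745e-02  8.82374597e+01] gate pos [ -0.7  48.9 151.2]
F [0.8 2.1 1. ]
```

{"name": "send_rows", "arguments": {
  "targets": "-4 0 0 0 255;-8 0 0 0 255;-12 0 0 0 255;-16 0 0 0 255;-20 0 0 0 255;-24 0 0 0 255;-28 0 0 0 255;-32 0 0 0 255;-36 0 0 0 255;-40 0 0 0 255;-43 0 0 0 255;-46 0 0 0 255;-49 0 0 0 255;-52 0 0 0 255;-52 0 0 0 255"
}}

```text
time: 9.72
ee_pos: [0.5295, -0.0065, 0.1511]
tcp_rot: [-180.0, 0.0, 88.2]
wrist_force: [-0.3, 1.7, -1.5]
opening: -0.0001
grasp_force: 0.7
```

```bash
python3 -c "
from h import *
lever('side','wrist')
s=cv2.imread('pics/side_%.2f.png'%(bot.get_obs()['time']-.1))
import glob,os
a=[cv2.imread(max(glob.glob(f'pics/{n}_*.png'),key=os.path.getmtime)) for n in('side','wrist')]
cv2.imwrite('pics/c1.png',np.hstack([cv2.resize(a[0][150:300,180:330],(400,400),interpolation=2),cv2.resize(a[1][184:384,158:358],(400,400),interpolation=2)]))
"
```

```text
side px [279.  199.5] 1.8 acr,fore [0.325 0.015] knob mm [  2.2 -48.9 167. ] res 0.0
wrist px [258.5 315.5] 12.7 acr,fore [0.231 0.002] knob mm [  0.3 -35.  170.9] res 0.0
9.825 yaw [-1.79985087e+02  1.20537942e-02  8.82418167e+01] gate pos [ -0.8  -3.1 151.2]
F [-0.2  0.7 -0.8]
```

View pics/c1.png

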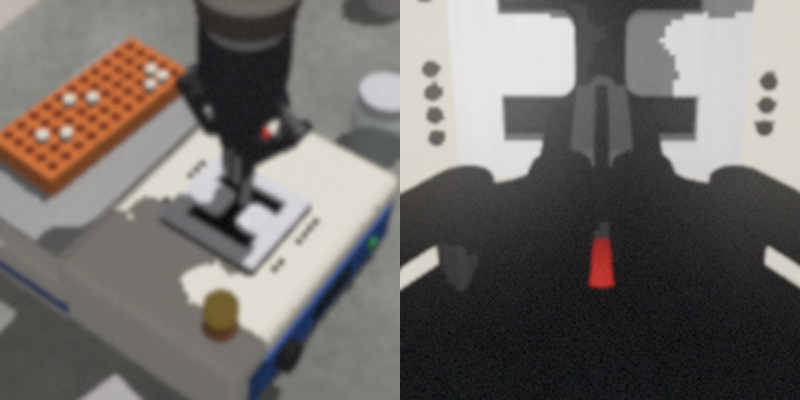

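The knob is hidden behind the fingers, with the tips at gate y = -3. I'll push 8 mm more, then lift away to see the knob.

{"name": "send_rows", "arguments": {
  "targets": "-3 0 0 0 255;-6 0 0 0 255;-8 0 0 0 255;-8 0 0 0 255;0 0 0 0 255;8 0 0 0 255;8 0 -25 0 255;8 -20 -50 0 255;8 -50 -75 0 255;0 -75 -78 0 255;-20 -90 -78 0 255;-36 -90 -78 0 255;-36 -90 -78 0 255"
}}

```text
time: 11.45
ee_pos: [0.439, -0.0401, 0.2293]
tcp_rot: [180.0, 0.0, 88.2]
wrist_force: [-0.5, 0.4, -0.1]
opening: -0.0004
grasp_force: 0.0
```

```bash
python3 -c "
from h import *
lever('side','wrist','wrist')
rows((-75,-40,228),(-75,-40,150))"
```

```text
side px [276.8 201.6] 5.6 acr,fore [0.243 0.004] knob mm [  0.6 -36.8 170.5] res 0.0
wrist px [383.9 209.9] 13.9 acr,fore [0.281 0.047] knob mm [  6.9 -42.4 168.8] res 0.0
wrist px [384.  209.7] 14.0 acr,fore [0.277 0.046] knob mm [  6.7 -41.8 169. ] res 0.0
11.6 yaw [-1.79968673e+02 -9.92473558e-03  8.82429016e+01] gate pos [-90.3 -38.7 229. ]
F [0.3 0.9 0.3]
11.6 yaw [-1.79968673e+02 -9.92473558e-03  8.82429016e+01] gate pos [-90.3 -38.7 229. ]
(-75, -40, 228) [[-1.3 15.3  1. ]]
(-75, -40, 150) [[-1.3 15.3 79. ]]
```

{"name": "send_rows", "arguments": {
  "targets": "-1 0 25 0 255;-1 0 50 0 255;-1 0 79 0 255;-1 0 79 0 255;-1 12 79 0 255;-1 24 79 0 255;-1 36 79 0 255;-1 48 79 0 255;-1 56 79 0 255;-1 60 79 0 255;-1 64 79 0 255;-1 68 79 0 255;-1 72 79 0 255;-1 76 79 0 255;-1 80 79 0 255;-1 84 79 0 255;-1 88 79 0 255;-1 88 79 0 255"
}}

```text
time: 13.85
ee_pos: [0.5267, -0.0431, 0.15]
tcp_rot: [-180.0, -0.0, 88.3]
wrist_force: [-1.2, -0.6, -0.6]
opening: -0.0001
grasp_force: 0.6
```

```bash
python3 -c "
from h import *
lever('side','wrist')"
```

```text
side px [268.  197.9] 5.2 acr,fore [0.243 0.174] knob mm [ 25.8 -36.3 168.4] res 0.0
wrist px [312.  260.5] 22.1 acr,fore [0.276 0.172] knob mm [ 25.2 -41.1 167.2] res 0.0
13.95 yaw [-1.79989786e+02 -5.49419601e-03  8.82512257e+01] gate pos [ -2.7 -39.9 150.1]
F [-1.8 -0.6 -0.7]
```

{"name": "send_rows", "arguments": {
  "targets": "0 4 0 0 255;0 8 0 0 255;0 12 0 0 255;0 15 0 0 255;0 18 0 0 255;0 18 0 0 255"
}}

```text
time: 14.7
ee_pos: [0.5447, -0.0437, 0.1502]
tcp_rot: [-180.0, 0.0, 88.3]
wrist_force: [-1.0, 0.1, -1.3]
opening: 0.0001
grasp_force: 0.7
```

```bash
python3 -c "
from h import *
lever('side','wrist')"
```

```text
side px [262.2 195.9] 5.2 acr,fore [0.253 0.297] knob mm [ 43.4 -36.8 164. ] res 0.0
wrist px [316.  255.5] 27.4 acr,fore [0.289 0.321] knob mm [ 46.4 -41.6 161.7] res 0.0
14.8 yaw [1.79982486e+02 3.64744407e-03 8.82507673e+01] gate pos [ 15.4 -39.9 150.4]
F [-1.2  0.7 -1. ]
```

Fore tilt is about 0.30, well into slot 3 and free of the end. Next I'll back off, lift and check.

{"name": "send_rows", "arguments": {
  "targets": "0 -6 0 0 255;0 -14 0 0 255;0 -24 0 0 255;0 -34 -15 0 255;0 -50 -40 0 255;0 -70 -70 0 255;0 -90 -80 0 255;0 -90 -80 0 255;0 -90 -80 0 255"
}}

```text
time: 15.92
ee_pos: [0.4547, -0.041, 0.2303]
tcp_rot: [180.0, 0.0, 88.2]
wrist_force: [-0.2, -1.2, 0.5]
opening: -0.0003
grasp_force: 0.0
```

```bash
python3 -c "
from h import *
lever('side','wrist')
import glob,os
a=[cv2.imread(max(glob.glob(f'pics/{n}_*.png'),key=os.path.getmtime)) for n in('side','wrist')]
cv2.imwrite('pics/c2.png',np.hstack([cv2.resize(a[0][120:320,130:330],(400,400),interpolation=2),cv2.resize(a[1],(400,300))[:,:].copy() if 0 else cv2.copyMakeBorder(cv2.resize(a[1],(400,300)),0,100,0,0,0)]))
"
```

```text
side px [262.  195.5] 5.5 acr,fore [0.264 0.308] knob mm [ 44.9 -38.2 163.2] res 0.0
wrist px [417. 201.] 17.9 acr,fore [0.275 0.361] knob mm [ 52.2 -39.1 160.4] res 0.0
16.025 yaw [-1.79952067e+02 -1.30642255e-03  8.82507767e+01] gate pos [-74.5 -39.9 229.7]
F [-0.5  0.7  0.3]
```

View pics/c2.png

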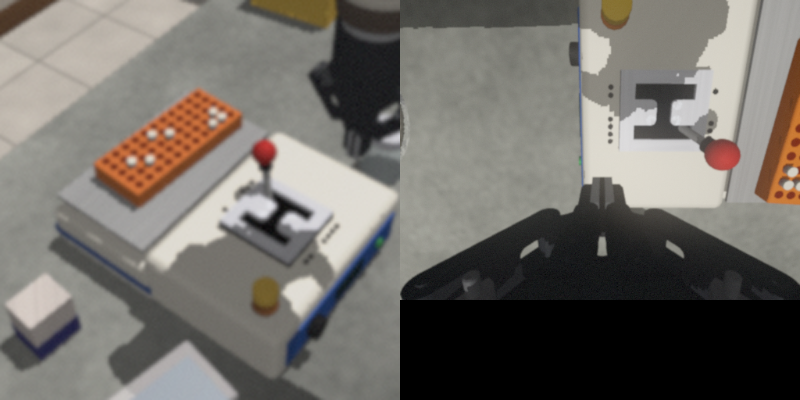

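The lever leans forward in the front-right slot, with the knob at (723,155) in the right-hand panel and the three dots beside the rod. The arm is clear, and the jar and rack haven't moved.

```bash
python3 -c "
from workcell import ticket
print(ticket.job_done())"
```

```text
the job is handed in; nothing more can be done
None
```

I pushed the lever from the second slot (rear left) to neutral, across, and forward into slot three, where it stands at about 0.3 rad fore tilt. Wrist-force readings stayed around 2 N, the job took about 16 s, and I handed it in with the arm clear of everything.

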